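Put the coin slab away in its slipcase

TASK

Lift the white coin slab out of its low display stand and slide it upright down into the larger of the two rosewood slipcases (the one whose slot it fits) until it rests on the bottom of the slot. Lower it in, do not let it drop, then let go; leave the loupe, the glass capsule stack and the silver tray where they are.

Things in the scene. Friction and masses are not known exactly. Their poses are not given: they have to be found in the camera images.
- slab: Rigid white plastic coin slab with a big silver coin in the middle of both broad faces, 12 mm thick (its x axis), 90 mm wide (y), 115 mm tall (z), 0.16 kg. Origin at the centre of its underside, z up. Starts standing upright in the groove of the stand, with its upper 97 mm free. The two faces are alike; it may go in either way round.
- stand: Low display stand of mid-brown wood, fixed, 56 mm deep (x) by 116 mm long (y) by 26 mm tall, with a loose groove 16 by 94 mm along y in its top, 18 mm deep (groove floor 8 mm above the origin). Origin at the centre of its underside.
- large_case: Larger rosewood slipcase, an upright fixed block 50 mm deep (x) by 130 mm long (y) by 82 mm tall, with one open slot in the middle of its top: 15 mm wide (x) by 93 mm long (y), 70 mm deep, with a 3 mm lead-in bevel round the mouth. Origin at the centre of its underside; slot floor 12 mm above it. A slab fully home stands 45 mm out of the top.
- large_case_hole0 (a point): Centre of the large case's slot mouth, level with its top, 82 mm above the shelf; x across the slot, y along it, z up.
- small_case: Smaller rosewood slipcase, fixed, 50 mm deep by 96 mm long by 82 mm tall, with a slot 15 by 59 mm: too short for the slab. Empty, stays so. Origin at the centre of its underside.
- loupe: Nickel loupe on a stand, about 76 mm across and 90 mm tall, loose, not to be moved. Origin at the centre of its underside.
- capsules: Stack of glass coin capsules, 56 mm across and 40 mm tall, loose, not to be moved. Origin at the centre of its underside.
- tray: Shallow silver-plated tray, 130 by 200 by 16 mm, loose, not to be moved. Origin at the centre of its underside.

How it is judged:
On the way, in this order (a step that is already met when the one before it is completed fails the run):
1. the slab is lifted clear of the stand (its underside more than 10 mm above the stand's top) (z of slab in the frame of stand above 0.036 m), for 0.1 s.
2. the slab, still held by the fingers, is 12 to 50 mm down in the large case's slot, within 6 mm of its centre (horizontal distance between slab and large_case below 0.006 m and z of slab in the frame of large_case between 0.032 and 0.07 m and contact force between the fingers and slab above 0.5 N), for 0.1 s.
At the end, for the whole second after the job is handed in: The slab stands fully home in the large case: its underside within 3 mm of the slot floor, centred within 5 mm, upright and in line with the slot within 0.08 rad (4.5 degrees), released and at rest (z of slab in the frame of large_case between 0.008 and 0.015 m and horizontal distance between slab and large_case below 0.005 m and angle between slab's own z axis and vertical below 0.08 rad and angle between the y axis of slab and the y axis of large_case, either way round below 0.08 rad and linear speed of slab below 0.03 m/s); the robot touches nothing.
It fails at once if the loupe, the capsule stack or the tray is moved more than 20 mm (distance of any of loupe, capsules, tray from where it was at the start of the episode above 0.02 m).
It fails at once if the slab is let go and falls: it moves faster than 0.3 m/s (a free drop of about 5 mm) while the fingers are not holding it (contact force between the fingers and slab below 0.3 N and linear speed of slab above 0.3 m/s).
It also fails if it takes over 48 s, if anything falls off the work surface, if the arm or the gripper's body presses on something with over 40 N, if the wrist force passes 120 N, or if a joint passes its speed limit or range.

ROBOT

A 6-joint arm with a two-finger parallel gripper is mounted at the origin on the work surface. World frame = base frame: x ahead of the robot, y to its left, z up, the work surface at z = 0. Lengths are in m, angles in rad, forces in N, time in s.
With the tool pointing down it reaches from about 0.375 to 0.9 m from the base axis. Payload 3.1 kg.
Tool frame: the origin (TCP) lies on the centre line of the jaws, within the pads' length; the fingertips stand ahead of it and the grasp point (between the pads) lies 3 mm ahead of it (robot.tip_reach is the z of the fingertips in the tool frame, in m); z points along the fingers, y is the line along which they close (so a half turn about z gives the same grasp; the last joint's range is limited). The gripper opens to 87 mm and grips with 3 to 60 N. Pads are 19 mm wide; open, the fingers measure 117 mm over their backs; the gripper's body (75 mm by 190 mm) begins 51 mm behind the grasp point.
Start: joints at [0.993, 0.527, 1.433, -0, 1.181, -0.178], TCP at [0.243, 0.576, 0.245] pointing down, gripper open.
Joint ranges: [-3.08, 3.08], [-0.75, 2.2], [0.22, 2.44], [-1.43, 4.57], [0, 2.65], [-2.85, 2.85]. Speed limits (rad/s): [2.79, 2.79, 3.14, 3.14, 3.14, 3.14].

INTERFACE

Orientations are given as a unit quaternion [x, y, z, w].
In Python, from rig import sensors, eyes, ticket, robot gives the robot as it stands.
- The arm moves only by the tool drive_tool, never from a script. Its argument "deltas" is a list that holds one entry, the list of rows, each a list of 6 numbers: the shift along the tool's x, y, z in mm, then the turn, a rotation vector about the tool's x, y, z in rad. A call has 1 to 8 rows; each row shifts and turns the commanded pose from where the row before left it, along the tool's axes as they then stand; what a row does not reach is not made up. A row lasts 1/12 s, in which the tool goes at most 41.7 mm and 7.16 degrees, less where a joint would pass 70% of its speed; a pose out of reach is approached as far as the arm can. A call is refused whole if a number of a shift passes 41.7 or a number of a turn 0.125, either way. A call with a gripper value outside its range is refused whole. "gripper" is the opening in per cent of the stroke, from 0 (shut) to 100 (fully open), set as the call begins (left out, the last holds). The fingers move at their own pace and stop on an object; "squeeze" is the grip in N (left out, the last holds). Time passes only in rows, so rows that do not move let the fingers close. It gives the time, the measured TCP pose, the force, the opening and the grip force at its end, in the units of the state.
- sensors.get_obs(): the state, without advancing time (a new reading comes with each control period).
- eyes.camera(name): name is "scene" or "top" or "wrist"; returns a dict with "img" (480x640x3 uint8, red, green, blue), "fov_y" (degrees; the focal length in pixels is half the picture's height over the tangent of half this angle, whatever the lens; pixels are square), "cx", "cy" (the principal point, pixels), "D" ([k1, k2, p1, p2, k3] as OpenCV has them; the pictures are not rectified), "xyz" and "attitude" of the camera in the world; the wrist camera has in their place "hand_eye" (4x4, takes a point from camera to tool coordinates, whose origin is the TCP and whose axes are the flange's). Camera axes: x right, y up, looking along -z (the intrinsics and any distortion apply to the point x, -y, -z); pixel columns grow to the right and rows downward; lengths in m; the calibration is good to about 2 mm. A picture is of the moment at which its call begins: read the wrist's pose just before it. There is no depth.
- ticket.hand_in(): hands the job in; it is judged then, once.
The state is a dict: "time": time; "q": joint angles; "joint_velocities": joint speeds; "joint_torque": joint torques, N m; "position": TCP position; "tool_rot": TCP orientation; "ft_force": force on the tool from outside, world axes, zero at the start; "moment": the same for the moment, N m; "grip_width": finger opening in m; "grip_force": force on a finger pad.
Only numpy, scipy, OpenCV 4.12 (cv2) and the standard library are available. Lean on these libraries where they do the work, as an engineer would, in place of code of your own. Each camera call takes 0.05 s, during which the arm holds its last target. There are 200 camera calls.

## Working session

There is one attempt and no reset: what is moved stays moved. The work goes in short steps, Python scripts to look and compute and a tool call to move; the robot and the scene stay as the last step left them, time stands still between calls to the robot, and variables do not carry over. Pictures are saved under pics/ and viewed, at most 10 in all, crops included, and the job is handed in when it is done.

Besides the shell and the picture viewer there is one more tool, called after "Emit:" in YAML: its name, and indented under it one key for each argument. drive_tool: Moves the arm, as the interface text tells. Its arguments: {"type":"object","properties":{"deltas":{"type":"array"},"gripper":{"type":"number"},"squeeze":{"type":"number"}},"required":["deltas"]}

```bash
mkdir -p pics; ls; cat > h.py <<'E'
import numpy as np,cv2
from scipy.spatial.transform import Rotation as R
from rig import sensors,eyes,ticket,robot
def cam(n):
    o=sensors.get_obs(); c=eyes.camera(n)
    f=240/np.tan(np.radians(c["fov_y"])/2)
    K=np.array([[f,0,c["cx"]],[0,f,c["cy"]],[0,0,1.]])
    if n=="wrist":
        T=np.eye(4);T[:3,:3]=R.from_quat(o["tool_rot"]).as_matrix();T[:3,3]=o["position"]
        T=T@np.array(c["hand_eye"])
    else:
        T=np.eye(4);a=np.array(c["attitude"]);T[:3,:3]=a if a.shape==(3,3) else R.from_quat(a).as_matrix();T[:3,3]=c["xyz"]
    return dict(img=c["img"],K=K,D=np.array(c["D"],float),T=T)
def plane(c,px,z):
    u=cv2.undistortPoints(np.array(px,float).reshape(-1,1,2),c["K"],c["D"]).reshape(-1,2)
    d=np.c_[u[:,0],-u[:,1],-np.ones(len(u))]@c["T"][:3,:3].T
    p=c["T"][:3,3]; z=np.broadcast_to(z,(len(d),))
    return p+d*((z-p[2])/d[:,2])[:,None]
def proj(c,P):
    q=(np.array(P,float).reshape(-1,3)-c["T"][:3,3])@c["T"][:3,:3]
    q=q*[1,-1,-1]
    return cv2.projectPoints(q.reshape(-1,1,3),np.zeros(3),np.zeros(3),c["K"],c["D"])[0].reshape(-1,2)
def save(c,n): cv2.imwrite("pics/"+n,c["img"][:,:,::-1])
E
python3 - <<'E'
from h import *
o=sensors.get_obs();print({k:np.round(v,3) for k,v in o.items()},robot.tip_reach)
for n in("top","scene"):
    c=cam(n);save(c,n+"0.png");print(n,c["T"].round(3),c["K"][0,0],c["D"])
E
```

```text
pics
{'time': np.float64(0.0), 'q': array([ 0.992,  0.528,  1.434, -0.   ,  1.181, -0.179]), 'joint_velocities': array([ 0.   , -0.001, -0.001,  0.002,  0.   , -0.001]), 'joint_torque': array([ -0.   , -44.005, -17.659,   0.063,   0.058,  -0.   ]), 'position': array([0.243, 0.575, 0.244]), 'tool_rot': array([ 0.199,  0.98 , -0.001, -0.   ]), 'ft_force': array([-0.209, -0.702, -0.18 ]), 'moment': array([-0.01 ,  0.008,  0.006]), 'grip_force': np.float64(0.0), 'grip_width': np.float64(0.087)} 0.022
top [[-0.004  0.995 -0.101  0.507]
 [-1.    -0.006 -0.023 -0.009]
 [-0.023  0.101  0.995  1.066]
 [ 0.     0.     0.     1.   ]] 470.5825257198454 [-0.11839849  0.          0.          0.          0.        ]
scene [[-0.573 -0.6    0.558  1.075]
 [ 0.819 -0.432  0.377  0.324]
 [ 0.015  0.673  0.739  0.74 ]
 [ 0.     0.     0.     1.   ]] 497.40443921899237 [-0.08590077  0.          0.          0.          0.        ]
```

View pics/top0.png

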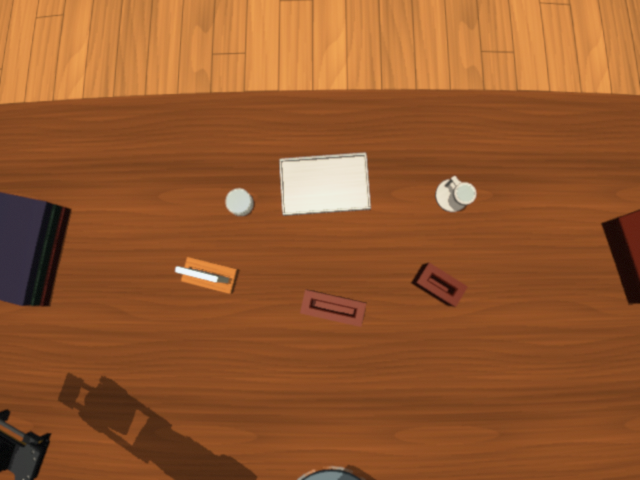

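View pics/scene0.png

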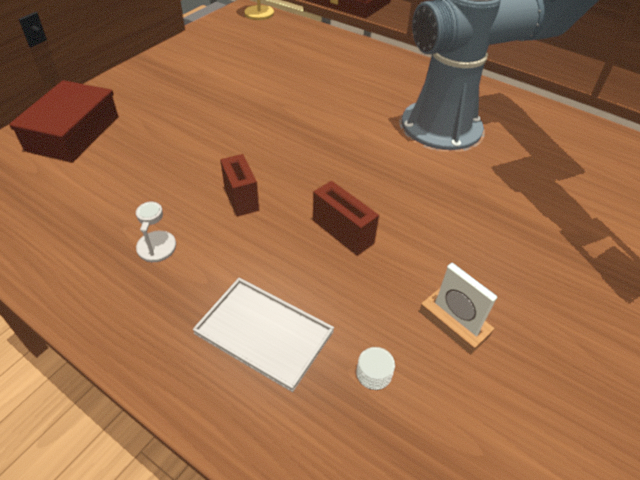

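The top view shows the slab and stand near px (205,275), the large case at (334,308), the small case at (440,285), the capsules at (239,202), the loupe at (456,195) and the tray at (325,184). The scene view agrees: the slab is upright in its stand and both cases are empty. Next I'll measure the slab, stand and case from the top view with masks.

```bash
python3 - <<'E'
from h import *
c=cam("top");im=c["img"];hsv=cv2.cvtColor(im,cv2.COLOR_RGB2HSV)
for p in[(188,273),(205,288),(310,302),(330,309),(100,250),(222,280)]:print(p,im[p[1],p[0]],hsv[p[1],p[0]])
def box(mask,roi,z,name):
    x0,y0,x1,y1=roi;m=np.zeros_like(mask);m[y0:y1,x0:x1]=mask[y0:y1,x0:x1]
    cs=cv2.findContours(m,cv2.RETR_EXTERNAL,cv2.CHAIN_APPROX_NONE)[0];k=max(cs,key=cv2.contourArea)
    P=plane(c,k.reshape(-1,2),z);(cx,cy),(w,h),a=cv2.minAreaRect((P[:,:2]*1000).astype(np.float32))
    print(name,cv2.contourArea(k),round(cx,1),round(cy,1),round(w,1),round(h,1),round(a,1))
h,s,v=cv2.split(hsv)
box(((s<60)&(v>200)).astype(np.uint8),(165,255,245,300),.123,"slabtop")
box(((s>150)&(v>190)).astype(np.uint8),(165,250,245,300),.026,"stand")
red=(((h<5)|(h>170))&(v>60)).astype(np.uint8)
box(red,(290,280,380,335),.082,"large")
dark=(((h<6)|(h>170))&(v<70)).astype(np.uint8)
box(dark,(306,296,360,320),.082,"slot")
cv2.imwrite("pics/crop1.png",cv2.resize(im[240:340,165:385],None,fx=3.6,fy=3.6,interpolation=cv2.INTER_CUBIC)[:,:,::-1])
E
```

```text
(188, 273) [239 245 248] [100   9 248]
(205, 288) [153  87  40] [ 12 188 153]
(310, 302) [96 44 32] [  6 170  96]
(330, 309) [124  66  50] [  6 152 124]
(100, 250) [132  73  35] [ 12 187 132]
(222, 280) [101  96  80] [ 23  53 101]
slabtop 193.0 536.4 271.3 88.7 11.3 76.3
stand 382.5 554.0 269.1 114.5 22.8 76.4
large 0.0 454.1 -47.7 0.0 0.0 0.0
slot 1.5 469.9 36.9 7.5 2.3 56.3
```

View pics/crop1.png

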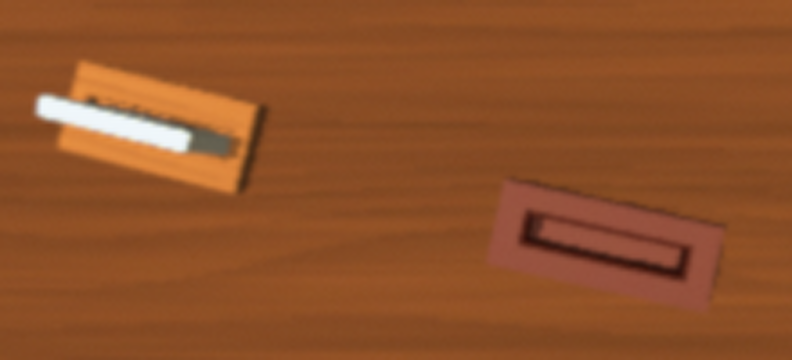

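The crop shows the slab top leaning over the stand by perspective and the large case with its slot at crop (605,245), both at about 13° in the image. The red mask needs to be fixed.

```bash
cat >> h.py <<'E'
def boxes(c,mask,roi,z,name,minA=30):
    x0,y0,x1,y1=roi;m=np.zeros(mask.shape,np.uint8);m[y0:y1,x0:x1]=mask[y0:y1,x0:x1]
    cs=cv2.findContours(m,cv2.RETR_EXTERNAL,cv2.CHAIN_APPROX_NONE)[0]
    for k in sorted(cs,key=cv2.contourArea)[-2:]:
        if cv2.contourArea(k)<minA: continue
        P=plane(c,k.reshape(-1,2),z);(cx,cy),(w,h),a=cv2.minAreaRect((P[:,:2]*1000).astype(np.float32))
        px=k.reshape(-1,2).mean(0)
        print(name,px.round(),cv2.contourArea(k),"c",round(cx,1),round(cy,1),"wh",round(w,1),round(h,1),"a",round(a,1))
E
python3 - <<'E'
from h import *
c=cam("top");im=c["img"]
lab=cv2.cvtColor(im,cv2.COLOR_RGB2LAB).astype(int);hsv=cv2.cvtColor(im,cv2.COLOR_RGB2HSV)
boxes(c,hsv[:,:,0]<=8,(290,280,380,335),.082,"large")
boxes(c,(hsv[:,:,0]<=10)&(hsv[:,:,2]<85),(306,296,360,322),.082,"slot")
boxes(c,lab[:,:,2]-lab[:,:,1]<12,(290,280,380,335),.082,"largeLab")
E
```

```text
large [333. 308.] 1422.5 c 467.5 -5.8 wh 129.9 50.3 a 77.4
slot [332. 310.] 58.5 c 466.8 -5.3 wh 94.6 16.7 a 76.7
largeLab [324. 332.] 57.0 c 418.2 12.6 wh 62.1 10.3 a 89.9
largeLab [343. 302.] 2709.0 c 468.9 -9.0 wh 185.0 111.6 a 89.7
```

Emit:
drive_tool:
  deltas:
    - [[0,0,0,0,0,0.117],[0,0,0,0,0,0.117],[0,0,0,0,0,0.117],[0,0,0,0,0,0.117],[0,0,0,0,0,0.117],[0,0,0,0,0,0.117],[0,0,0,0,0,0.117],[0,0,0,0,0,0.117]]

```text
time: 0.87
position: [0.2431, 0.5755, 0.2443]
tool_rot: [0.622, 0.783, -0.0, 0.0]
ft_force: [-0.3, -0.1, 0.5]
grip_width: 0.0873
grip_force: 0.0
```

Emit:
drive_tool:
  deltas:
    - [[0,0,0,0,0,0.117],[0,0,0,0,0,0.117],[0,0,0,0,0,0.117],[0,0,0,0,0,0.117],[0,0,0,0,0,0],[0,0,0,0,0,0]]

```text
time: 1.37
position: [0.2432, 0.5756, 0.2443]
tool_rot: [0.784, 0.621, -0.0, 0.0]
ft_force: [0.8, 0.3, 0.1]
grip_width: 0.0875
grip_force: 0.0
```

```bash
cat >> h.py <<'E'
def todo(p,ya):
    "mm shift in tool axes and turn about tool z to reach TCP p with tool y at angle ya (deg)"
    o=sensors.get_obs();M=R.from_quat(o["tool_rot"]).as_matrix()
    a=np.radians(ya);y=np.array([np.cos(a),np.sin(a),0]);z=np.array([0,0,-1.]);G=np.c_[np.cross(y,z),y,z]
    print("t",o["time"],"pos",np.round(o["position"],4),"yang",np.degrees(np.arctan2(M[1,1],M[0,1])).round(2),"shift mm",(M.T@(np.array(p)-o["position"])*1000).round(1),"turn",R.from_matrix(M.T@G).as_rotvec().round(4),"F",o["ft_force"].round(1),"grip",round(float(o["grip_force"]),1),round(float(o["grip_width"]),4))
E
python3 -c "
from h import *
todo([.536,.271,.245],-13.6)"
```

```text
t 1.3667 pos [0.2432 0.5756 0.2443] yang -13.18 shift mm [-229.8  354.6   -0.6] turn [-0.0002  0.0004  0.0073] F [0.8 0.3 0.1] grip 0.0 0.0875
```

Emit:
drive_tool:
  deltas:
    - [[-16.4,25.3,0,0,0,0.007],[-16.4,25.3,0,0,0,0],[-16.4,25.3,0,0,0,0],[-16.4,25.3,0,0,0,0],[-16.4,25.3,0,0,0,0],[-16.4,25.3,0,0,0,0],[-16.4,25.3,0,0,0,0]]

```text
time: 1.95
position: [0.3889, 0.4211, 0.2446]
tool_rot: [0.786, 0.619, -0.0, 0.0]
ft_force: [0.9, 0.1, 0.1]
grip_width: 0.0868
grip_force: 0.0
```

Emit:
drive_tool:
  deltas:
    - [[-16.4,25.3,0,0,0,0],[-16.4,25.3,0,0,0,0],[-16.4,25.3,0,0,0,0],[-16.4,25.3,0,0,0,0],[-16.4,25.3,0,0,0,0],[-16.4,25.3,0,0,0,0],[-16.4,25.3,0,0,0,0],[0,0,0,0,0,0]]

```text
time: 2.62
position: [0.5374, 0.2647, 0.2447]
tool_rot: [0.787, 0.617, 0.001, 0.002]
ft_force: [0.1, 0.4, 0.0]
grip_width: 0.0871
grip_force: 0.0
```

```bash
python3 -c "
from h import *
todo([.536,.271,.106],-13.6)
c=cam('wrist');save(c,'w1.png');print(c['T'].round(3));print(proj(c,[[.536,.271,.123],[.554,.269,.026]]))"
```

```text
t 2.6167 pos [0.5374 0.2647 0.2447] yang -13.87 shift mm [  5.8  -3.5 138.7] turn [ 0.0044  0.0005 -0.0047] F [0.1 0.4 0. ] grip 0.0 0.0871
[[ 0.971  0.234  0.056  0.552]
 [-0.24   0.94   0.244  0.33 ]
 [ 0.005 -0.25   0.968  0.385]
 [ 0.     0.     0.     1.   ]]
[[319.11724273 236.19576422]
 [339.62612071 208.79135131]]
```

View pics/w1.png

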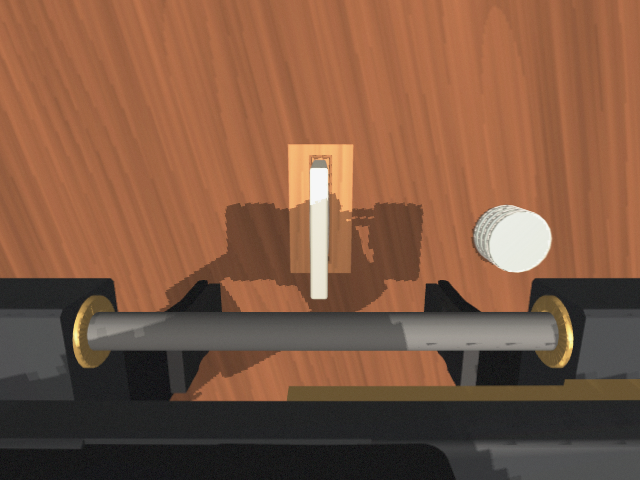

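The wrist view shows the slab top edge-on from (319,166) to (319,298), centred between the fingers and lined up. I'll refine the centre and also the slab's lean.

```bash
python3 -c "
from h import *
c=cam('wrist');hsv=cv2.cvtColor(c['img'],cv2.COLOR_RGB2HSV)
boxes(c,(hsv[:,:,1]<70)&(hsv[:,:,2]>130),(270,140,370,305),.123,'slab')
boxes(c,(hsv[:,:,1]>90)&(hsv[:,:,2]>170),(270,130,370,200),.026,'standpart')
todo([.536,.271,.106],-13.6)"
```

```text
slab [323. 232.] 2339.0 c 536.1 273.9 wh 93.3 12.0 a 76.4
standpart [328. 136.] 102.0 c 555.6 334.0 wh 7.5 14.3 a 5.1
standpart [323. 166.] 3502.5 c 546.0 311.7 wh 58.9 81.1 a 76.1
t 2.7167 pos [0.5335 0.2677 0.2443] yang -13.79 shift mm [  3.8   1.8 138.3] turn [-0.0006 -0.0001 -0.0033] F [1.3 1.1 0.1] grip 0.0 0.0872
```

Emit:
drive_tool:
  deltas:
    - [[4.7,1.5,15,0,0,-0.003],[0,0,20,0,0,0],[0,0,20,0,0,0],[0,0,20,0,0,0],[0,0,5,0,0,0],[0,0,0,0,0,0],[0,0,0,0,0,0],[0,0,0,0,0,0]]
  gripper: 60

```text
time: 3.38
position: [0.536, 0.2736, 0.1659]
tool_rot: [0.785, 0.619, 0.001, 0.0]
ft_force: [0.1, 0.6, -0.3]
grip_width: 0.053
grip_force: 0.0
```

```bash
python3 -c "
from h import *
todo([.536,.272,.106],-13.6)
c=cam('top');hsv=cv2.cvtColor(c['img'],cv2.COLOR_RGB2HSV)
c=cam('wrist');save(c,'w2.png');hsv=cv2.cvtColor(c['img'],cv2.COLOR_RGB2HSV)
boxes(c,(hsv[:,:,1]<70)&(hsv[:,:,2]>110),(250,100,390,330),.123,'slab')"
```

```text
t 3.3833 pos [0.536  0.2736 0.1659] yang -13.52 shift mm [-1.6  0.3 59.9] turn [ 0.002  -0.0013  0.0015] F [ 0.1  0.6 -0.3] grip 0.0 0.053
slab [325. 246.] 3168.5 c 541.1 292.0 wh 64.4 11.9 a 76.1
```

View pics/w2.png

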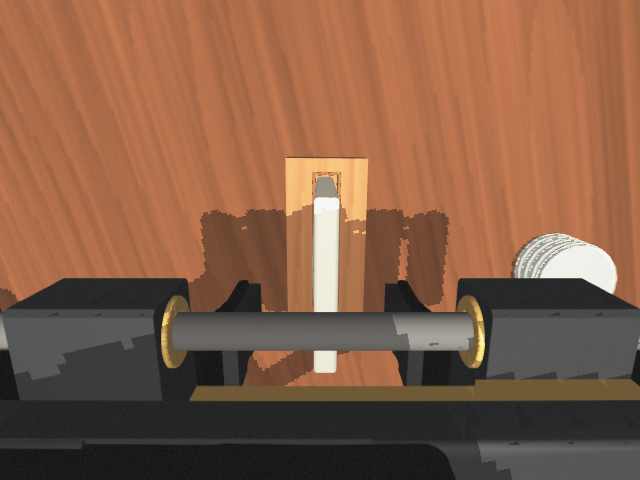

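The wrist view shows the slab top edge running from about (326,197) to (325,373), with the fingers symmetric on either side of it.

```bash
python3 -c "
from h import *
c=cam('wrist')
P=plane(c,[(326,197),(325,373)],.123);print(P.round(4),P.mean(0).round(4),np.linalg.norm(P[0]-P[1]))
todo([*P.mean(0)[:2],.106],-13.6)"
```

```text
[[0.5466 0.3144 0.123 ]
 [0.5253 0.2277 0.123 ]] [0.536  0.2711 0.123 ] 0.08927220593100713
t 3.5333 pos [0.5361 0.2732 0.1658] yang -13.56 shift mm [-2.2  0.3 59.8] turn [ 0.0021 -0.0012  0.0007] F [-0.9 -0.3  0.2] grip 0.0 0.0522
```

Emit:
drive_tool:
  deltas:
    - [[-2,0,15,0,0,0],[0,0,15,0,0,0],[0,0,15,0,0,0],[0,0,10,0,0,0],[0,0,5,0,0,0],[0,0,0,0,0,0],[0,0,0,0,0,0]]

```text
time: 4.12
position: [0.5353, 0.271, 0.1049]
tool_rot: [0.786, 0.619, 0.0, 0.0]
ft_force: [0.7, -0.3, 0.5]
grip_width: 0.0523
grip_force: 0.0
```

Emit:
drive_tool:
  deltas:
    - [[0,0,0,0,0,0],[0,0,0,0,0,0],[0,0,0,0,0,0],[0,0,0,0,0,0],[0,0,0,0,0,0],[0,0,0,0,0,0],[0,0,0,0,0,0],[0,0,0,0,0,0]]
  gripper: 0
  squeeze: 25

```text
time: 4.78
position: [0.5359, 0.2708, 0.1046]
tool_rot: [0.786, 0.619, 0.001, 0.001]
ft_force: [0.4, 1.2, -0.7]
grip_width: 0.0116
grip_force: 25.0
```

Emit:
drive_tool:
  deltas:
    - [[0,0,0,0,0,0],[0,0,0,0,0,0],[0,0,0,0,0,0],[0,0,0,0,0,0]]

```text
time: 5.12
position: [0.5357, 0.2708, 0.1046]
tool_rot: [0.786, 0.618, 0.001, 0.0]
ft_force: [2.4, -2.0, -2.1]
grip_width: 0.0117
grip_force: 25.0
```

```bash
python3 -c "
from h import *
todo([.536,.2711,.106],-13.6)"
```

```text
t 5.1167 pos [0.5357 0.2708 0.1046] yang -13.59 shift mm [ 0.3  0.2 -1.4] turn [ 0.0015 -0.0005  0.0002] F [ 2.4 -2.  -2.1] grip 25.0 0.0117
```

Emit:
drive_tool:
  deltas:
    - [[0,0,-8,0,0,0],[0,0,-14,0,0,0],[0,0,-18,0,0,0],[0,0,-20,0,0,0],[0,0,-20,0,0,0],[0,0,-20,0,0,0],[0,0,-14,0,0,0],[0,0,-6,0,0,0]]

```text
time: 5.78
position: [0.5344, 0.2714, 0.227]
tool_rot: [0.786, 0.619, 0.001, -0.0]
ft_force: [0.8, -0.6, -1.3]
grip_width: 0.0117
grip_force: 25.0
```

Emit:
drive_tool:
  deltas:
    - [[0,0,0,0,0,0],[0,0,0,0,0,0],[0,0,0,0,0,0]]

```text
time: 6.03
position: [0.5337, 0.2707, 0.2233]
tool_rot: [0.786, 0.619, -0.002, -0.001]
ft_force: [-0.4, -0.4, -2.0]
grip_width: 0.0119
grip_force: 25.0
```

```bash
python3 -c "
from h import *
todo([.4675,-.0058,.225],-12.9)"
```

```text
t 6.0333 pos [0.5337 0.2707 0.2233] yang -13.57 shift mm [-284.3    0.6   -1.2] turn [-0.0031  0.0015 -0.0117] F [-0.4 -0.4 -2. ] grip 25.0 0.0119
```

Emit:
drive_tool:
  deltas:
    - [[-10,0,0,0,0,-0.012],[-18,0,0,0,0,0],[-22,0,0,0,0,0],[-22,0,0,0,0,0],[-22,0,0,0,0,0],[-22,0,0,0,0,0],[-22,0,0,0,0,0],[-22,0,0,0,0,0]]

```text
time: 6.7
position: [0.4978, 0.114, 0.2233]
tool_rot: [0.782, 0.623, -0.001, -0.001]
ft_force: [1.4, -0.8, -0.5]
grip_width: 0.012
grip_force: 25.0
```

Emit:
drive_tool:
  deltas:
    - [[-22,0,0,0,0,0],[-22,0,0,0,0,0],[-22,0,0,0,0,0],[-22,0,0,0,0,0],[-18,0,0,0,0,0],[-12,0,0,0,0,0],[-5,0,0,0,0,0],[0,0,0,0,0,0]]

```text
time: 7.37
position: [0.471, -0.0056, 0.2238]
tool_rot: [0.783, 0.622, -0.001, -0.001]
ft_force: [-0.2, -0.6, -1.1]
grip_width: 0.012
grip_force: 25.0
```

Emit:
drive_tool:
  deltas:
    - [[0,0,0,0,0,0],[0,0,0,0,0,0],[0,0,0,0,0,0]]

```text
time: 7.62
position: [0.4717, -0.0041, 0.2244]
tool_rot: [0.782, 0.624, -0.0, -0.0]
ft_force: [-0.1, -0.2, -1.5]
grip_width: 0.012
grip_force: 25.0
```

```bash
python3 -c "
from h import *
todo([.4675,-.0058,.205],-12.9)
c=cam('scene');hsv=cv2.cvtColor(c['img'],cv2.COLOR_RGB2HSV)
p=proj(c,[[.4675,-.0058,.082],[.4675,-.0058,.225]]);print(p)
x,y=p.mean(0).astype(int);cr=c['img'][max(0,y-70):y+80,x-100:x+100];print(x-100,max(0,y-70))
cv2.imwrite('pics/s1.png',cv2.resize(cr,None,fx=4,fy=4,interpolation=cv2.INTER_CUBIC)[:,:,::-1])"
```

```text
t 7.6167 pos [ 0.4717 -0.0041  0.2244] yang -12.83 shift mm [-2.5 -3.7 19.4] turn [-0.0005 -0.0003  0.0012] F [-0.1 -0.2 -1.5] grip 25.0 0.012
[[345.49850021 202.53031797]
 [351.07658297 141.93563255]]
248 102
```

View pics/s1.png

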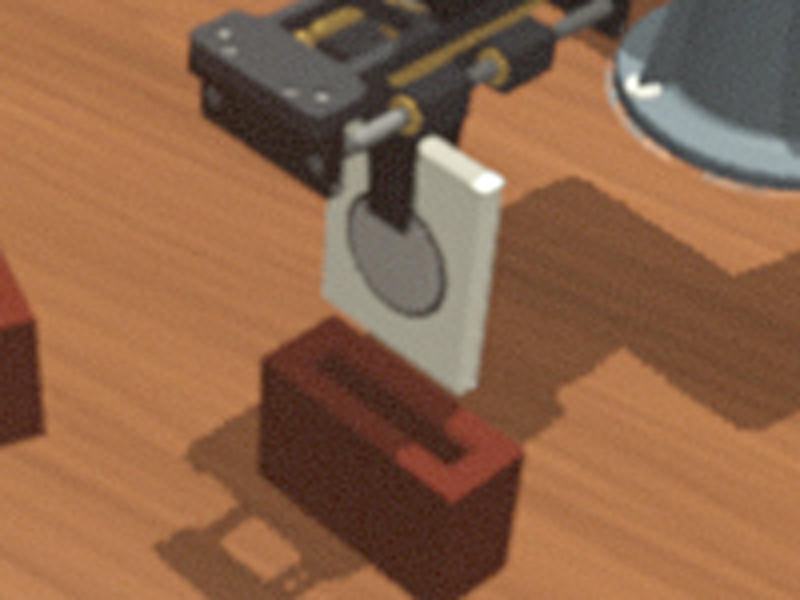

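The scene view shows the slab upright above and slightly behind the slot. The case top's corners average to full-frame (346,203), which agrees with the projected (345.5,202.5), so the case position stands. I'll apply the xy correction and come down to about 8 mm above the mouth.

Emit:
drive_tool:
  deltas:
    - [[-2.5,-3.7,0,0,0,0],[0,0,8,0,0,0],[0,0,12,0,0,0],[0,0,10,0,0,0],[0,0,5,0,0,0],[0,0,0,0,0,0],[0,0,0,0,0,0],[0,0,0,0,0,0]]

```text
time: 8.33
position: [0.4679, -0.0066, 0.1898]
tool_rot: [0.782, 0.623, 0.0, 0.0]
ft_force: [-1.0, 0.1, -1.5]
grip_width: 0.0117
grip_force: 25.0
```

```bash
python3 -c "
from h import *
todo([.4675,-.0058,.1086],-12.9)
c=cam('scene')
o=sensors.get_obs();M=R.from_quat(o['tool_rot']).as_matrix()
loc=[[-.045,.006,.0966],[.045,.006,.0966],[.045,.006,-.0184],[.045,-.006,-.0184]]
q=proj(c,np.array(loc)@M.T+o['position']);print(q.round(1), ((q-[268,122])*4.7).round())
a=np.radians(-12.9);e=np.array([np.cos(a),np.sin(a),0]);f=np.array([-e[1],e[0],0]);C=np.array([.4675,-.0058,.082])
print('slot/case corners',((proj(c,[C+s*e*w+t*f*l for w,l in((.0105,.0495),(.025,.065)) for s in(1,-1) for t in (1,-1)])-[268,122])*4.7).round())
cv2.imwrite('pics/s2.png',cv2.resize(c['img'][122:242,268:428],None,fx=4.7,fy=4.7,interpolation=cv2.INTER_CUBIC)[:,:,::-1])"
```

```text
t 8.3333 pos [ 0.4679 -0.0066  0.1898] yang -12.89 shift mm [ 0.7 -0.6 81.2] turn [ 0.0007 -0.      0.0002] F [-1.   0.1 -1.5] grip 25.0 0.0117
[[326.7 187.5]
 [360.3 212.3]
 [366.4 163.7]
 [371.3 160.7]] [[276. 308.]
 [434. 424.]
 [462. 196.]
 [485. 182.]]
slot/case corners [[434. 456.]
 [262. 328.]
 [470. 431.]
 [299. 305.]
 [437. 495.]
 [211. 324.]
 [524. 435.]
 [298. 272.]]
```

View pics/s2.png

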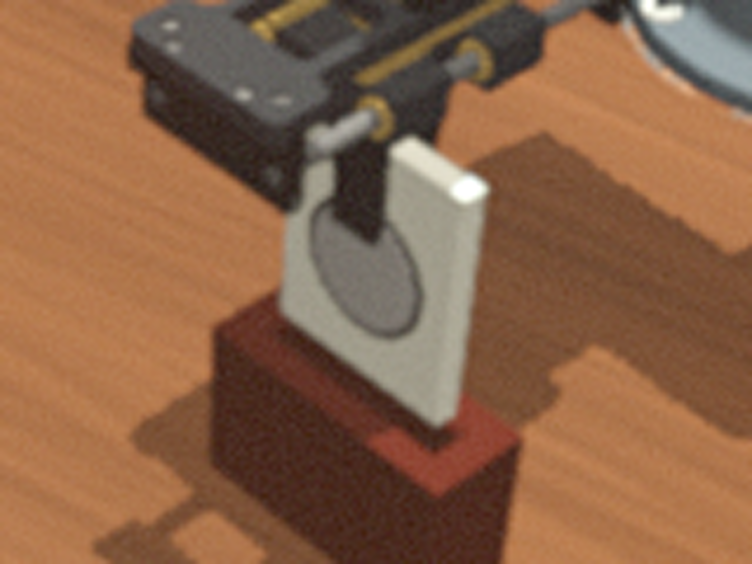

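The slab's lower corners, seen at crop (280,312) and (437,425), and the case corners, at (213,326), (438,495) and (520,437), all match the predictions to about a pixel. It is aligned, so I'll lower it gently.

Emit:
drive_tool:
  deltas:
    - [[0.5,-0.4,3,0,0,0],[0,0,4,0,0,0],[0,0,4,0,0,0],[0,0,4,0,0,0],[0,0,4,0,0,0],[0,0,3,0,0,0],[0,0,0,0,0,0],[0,0,0,0,0,0]]

```text
time: 9.05
position: [0.4671, -0.006, 0.1672]
tool_rot: [0.782, 0.623, -0.0, -0.0]
ft_force: [0.3, 0.3, -1.1]
grip_width: 0.0116
grip_force: 25.0
```

```bash
python3 -c "
from h import *
todo([.4675,-.0058,.1086],-12.9)"
```

```text
t 9.05 pos [ 0.4671 -0.006   0.1672] yang -12.9 shift mm [ 0.2  0.4 58.6] turn [-0.0007 -0.      0.0001] F [ 0.3  0.3 -1.1] grip 25.0 0.0116
```

Underside at about 0.071, inside the slot, with no contact force. I'll keep going.

Emit:
drive_tool:
  deltas:
    - [[0,0,4,0,0,0],[0,0,4,0,0,0],[0,0,4,0,0,0],[0,0,4,0,0,0],[0,0,4,0,0,0],[0,0,0,0,0,0],[0,0,0,0,0,0],[0,0,0,0,0,0]]

```text
time: 9.72
position: [0.4673, -0.006, 0.1475]
tool_rot: [0.782, 0.623, -0.0, -0.0]
ft_force: [0.1, 0.5, -0.9]
grip_width: 0.0115
grip_force: 25.0
```

Emit:
drive_tool:
  deltas:
    - [[0,0,4,0,0,0],[0,0,5,0,0,0],[0,0,5,0,0,0],[0,0,5,0,0,0],[0,0,5,0,0,0],[0,0,4,0,0,0],[0,0,2,0,0,0],[0,0,0,0,0,0]]

```text
time: 10.38
position: [0.4669, -0.0059, 0.1169]
tool_rot: [0.782, 0.623, -0.0, -0.001]
ft_force: [0.3, 0.2, -1.4]
grip_width: 0.0118
grip_force: 25.0
```

```bash
python3 -c "
from h import *
todo([.4675,-.0058,.1086],-12.9)"
```

```text
t 10.3833 pos [ 0.4669 -0.0059  0.1169] yang -12.89 shift mm [0.2 0.5 8.3] turn [-0.0013 -0.      0.0002] F [ 0.3  0.2 -1.4] grip 25.0 0.0118
```

Down to 8 mm from the floor. The last part goes in small steps until there's contact.

Emit:
drive_tool:
  deltas:
    - [[0,0,2,0,0,0],[0,0,2,0,0,0],[0,0,2,0,0,0],[0,0,1,0,0,0],[0,0,0,0,0,0],[0,0,0,0,0,0]]

```text
time: 10.88
position: [0.4673, -0.006, 0.1105]
tool_rot: [0.782, 0.623, -0.0, 0.0]
ft_force: [-0.3, -1.3, -0.7]
grip_width: 0.0115
grip_force: 25.0
```

Emit:
drive_tool:
  deltas:
    - [[0,0,0.5,0,0,0],[0,0,0.5,0,0,0],[0,0,0,0,0,0],[0,0,0,0,0,0]]

```text
time: 11.22
position: [0.4672, -0.006, 0.1096]
tool_rot: [0.782, 0.623, 0.0, 0.0]
ft_force: [-0.3, -0.4, -0.9]
grip_width: 0.0119
grip_force: 25.0
```

Emit:
drive_tool:
  deltas:
    - [[0,0,0.5,0,0,0],[0,0,0.5,0,0,0],[0,0,0,0,0,0],[0,0,0,0,0,0]]

```text
time: 11.55
position: [0.4673, -0.006, 0.1085]
tool_rot: [0.782, 0.623, 0.0, 0.0]
ft_force: [0.6, -0.5, -2.2]
grip_width: 0.012
grip_force: 25.0
```

Emit:
drive_tool:
  deltas:
    - [[0,0,0.5,0,0,0],[0,0,0,0,0,0],[0,0,0,0,0,0]]

```text
time: 11.8
position: [0.4674, -0.006, 0.1085]
tool_rot: [0.782, 0.623, 0.0, 0.0]
ft_force: [-1.9, 0.2, 4.8]
grip_width: 0.012
grip_force: 25.0
```

The floor has been reached (+4.8 N). I'll let go and back off straight up.

Emit:
drive_tool:
  deltas:
    - [[0,0,0,0,0,0],[0,0,0,0,0,0],[0,0,0,0,0,0]]
  squeeze: 4

```text
time: 12.05
position: [0.4674, -0.006, 0.1085]
tool_rot: [0.782, 0.623, 0.0, 0.0]
ft_force: [-0.5, 0.1, 6.0]
grip_width: 0.012
grip_force: 4.0
```

Emit:
drive_tool:
  deltas:
    - [[0,0,0,0,0,0],[0,0,0,0,0,0],[0,0,0,0,0,0],[0,0,0,0,0,0],[0,0,0,0,0,0],[0,0,0,0,0,0]]
  gripper: 45

```text
time: 12.55
position: [0.4672, -0.006, 0.1079]
tool_rot: [0.782, 0.623, -0.0, -0.0]
ft_force: [0.7, 0.1, -0.8]
grip_width: 0.0372
grip_force: 0.0
```

Emit:
drive_tool:
  deltas:
    - [[0,0,-6,0,0,0],[0,0,-14,0,0,0],[0,0,-20,0,0,0],[0,0,-20,0,0,0],[0,0,-20,0,0,0],[0,0,-15,0,0,0],[0,0,-5,0,0,0],[0,0,0,0,0,0]]

```text
time: 13.22
position: [0.468, -0.0061, 0.2095]
tool_rot: [0.782, 0.623, 0.001, 0.001]
ft_force: [-0.4, 0.6, -0.8]
grip_width: 0.039
grip_force: 0.0
```

```bash
python3 -c "
from h import *
todo([.4675,-.0058,.1086],-12.9)
c=cam('scene')
cv2.imwrite('pics/s3.png',cv2.resize(c['img'][122:242,268:428],None,fx=4.7,fy=4.7,interpolation=cv2.INTER_CUBIC)[:,:,::-1])
a=np.radians(-12.9);e=np.array([np.cos(a),np.sin(a),0]);f=np.array([-e[1],e[0],0]);C=np.array([.4675,-.0058,.127])
print(((proj(c,[C+s*e*.006+t*f*.045 for s in(1,-1) for t in (1,-1)])-[268,122])*4.7).round())"
```

```text
t 13.2167 pos [ 0.468  -0.0061  0.2095] yang -12.89 shift mm [  0.2  -1.  100.9] turn [0.0036 0.0001 0.0002] F [-0.4  0.6 -0.8] grip 0.0 0.039
[[444. 362.]
 [282. 246.]
 [466. 348.]
 [303. 233.]]
```

View pics/s3.png

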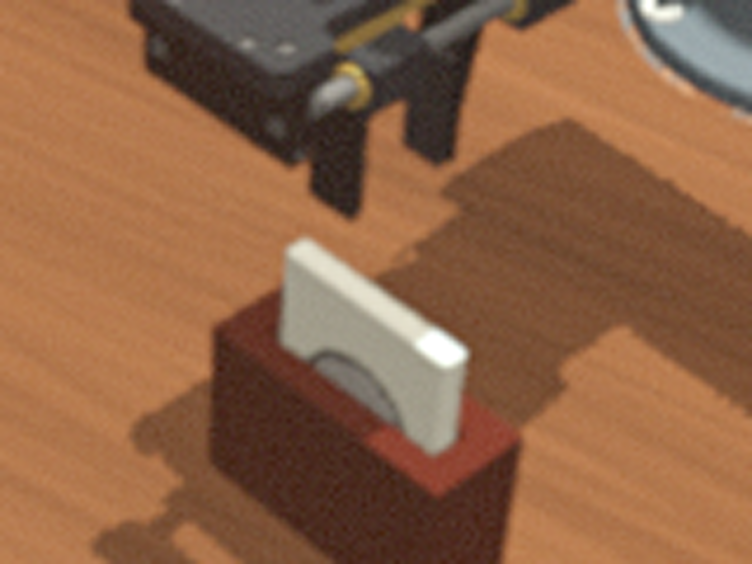

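The slab stands fully home and upright. Its top corners, near (285,248), (305,238), (466,350) and (442,365), match the predictions, and the gripper is clear.

```bash
python3 -c "
from h import *
print(ticket.hand_in())"
```

```text
the job is handed in; nothing more can be done
None
```

The slab is resting on the bottom of the large slipcase's slot, upright and released, with the loupe, capsules and tray left untouched, and the job was handed in at about 13 s of the 48 s limit; no verdict came back.

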